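Slide the bur stand up its sloping rest

ROBOT

A 6-joint arm with a two-finger parallel gripper is mounted at the origin on a cart in front of the work surface, level with it; the furniture and walls round the work are solid. World frame = base frame: x ahead of the robot, y to its left, z up, the work surface at z = 0. Lengths are in m, angles in rad, forces in N, time in s.
With the tool pointing down it reaches from about 0.4 to 0.825 m from the base axis. Payload 7 kg.
Tool frame: the origin (TCP) lies on the mounting face of the last link; the fingertips stand 178 mm ahead of it and the grasp point (between the pads) lies 159 mm ahead of it; z points along the fingers, y is the direction in which the jaws open and shut (so a half turn about z gives the same grasp; the last joint's range is limited). The gripper opens to 88 mm and grips with 3 to 60 N. Pads are 19 mm wide; open, the fingers measure 130 mm over their backs; the gripper's body (78 mm by 193 mm) begins 47 mm behind the grasp point.
Start: joints at [-0.902, 0.359, 0.012, 0, -1.224, -0.288], TCP at [0.251, -0.627, 0.405] pointing down, gripper open.
Joint ranges: [-3.07, 3.07], [-1.43, 2.12], [-1.02, 1.25], [-3.03, 1.67], [-3.05, -0], [-3.03, 3.03]. Speed limits (rad/s): [2.39, 2.39, 3.01, 3.14, 3.14, 3.14].

INTERFACE

Orientations are given as [roll, pitch, yaw] about the fixed x, y, z axes, in that order (R = Rz(yaw) Ry(pitch) Rx(roll)).
In Python, from station import * gives the robot as it stands.
- The arm moves only by the tool arm_command, never from a script. Its argument "targets" is a list of rows, each a list of 3 entries, a list of its own where there are three numbers: the turn, a rotation vector about the world's x, y, z in rad, then the shift along the world's x, y, z in mm, then the closure, from 0 (fully open) to 1 (shut). In form: [[[wx, wy, wz], [tx, ty, tz], fingers], ...]. A call has 1 to 8 rows; each row shifts and turns the commanded pose from where the row before left it; what a row does not reach is not made up. A row lasts 1/10 s, in which the tool goes at most 50 mm and 8.59 degrees, less where a joint would pass 70% of its speed; a pose out of reach is approached as far as the arm can. A call with a gripper value outside its range is refused whole. The fingers move at their own pace and stop on an object; "squeeze" is the grip in N (left out, the last holds). Time passes only in rows, so rows that do not move let the fingers close. It gives the time, the measured TCP pose, the force and the opening at its end, in the units of the state.
- get_state(): the state, without advancing time (a new reading comes with each control period).
- grab_frame(name): name is "scene" or "top" or "wrist"; returns (picture, depth): 480x640x3 uint8, red, green, blue; 480x640 float32, m along the optical axis (not along the pixel's ray), 0 where there is no reading.
- camera_params(name): a dict with "mtx" (3x3 intrinsics, pixels), "eye" and "orientation" of the camera in the world. Camera axes: x right, y down, z forward; pixel columns grow to the right and rows downward; lengths in m; the calibration is good to about 2 mm. A picture is of the moment at which its call begins: read the wrist's pose just before it. camera_params takes no time and is no camera call; for the wrist camera it gives the pose at the moment of the call.
- job_done(): hands the job in, once; it reports no verdict.
The state is a dict: "t": time; "q": joint angles; "qd": joint speeds; "joint_efforts": joint torques, N m; "eef_pos": TCP position; "ee_rot": TCP orientation; "force": force on the tool from outside, world axes, zero at the start; "moment": the same for the moment, N m; "width": finger opening in m.
Only numpy, scipy, OpenCV 4.12 (cv2) and the standard library are available. Lean on these libraries where they do the work, as an engineer would, in place of code of your own. Each camera call takes 0.05 s, during which the arm holds its last target.

TASK

The bur stand belongs on the wooden sloping rest. Straighten it, slide it along the bench into the mouth of the guides and push it up the slope, without lifting it, until it meets the aluminium stop bar; press it home there with a light but definite push of about 10 N (never 20 N or more against the stop), then let go and leave it lying flat on the slope, square and touching the bar. Leave the flux cup, the clear pot and the pliers where they are.

Things in the scene. Friction and masses are not known exactly. Their poses are not given: they have to be found in the camera images.
- bur_stand: Loose yellow bur stand, 0.15-0.36 kg. Foot plate 80 x 108 x 8 mm (x, y, z), on it a block 72 x 100 mm from 8 to 20 mm height; the burs above (to 69 mm) cannot be touched. Origin: centre of underside; y runs along the 108 mm length; both ends alike. Starts on the bench below the rest's foot, length along the rest within 0.25 rad. Too wide to grip: push the end away from the rest.
- ramp: Fixed wooden sloping rest, 260 x 130 mm. Origin: middle of its foot edge, where deck meets bench (z = 0); x horizontal, uphill; y left looking uphill; z up. Deck rises at 8 deg. Two guides 12 mm high on the deck, inner faces at y = +-43 mm from 53 mm up the slope to the top; below that they flare out to about 115 mm apart at the foot.
- stop: Dark steel block 16 x 82 x 24 mm fixed on the deck 235 mm up from the foot, with two rods carrying an aluminium bar (12 x 80 x 20 mm) downhill of it. Origin: deck height, middle of the block's downhill face; x uphill along the slope, y left, z square to the deck. The bar's downhill face lies at x = -66 to -26 mm: set anew each time, not reported, to be seen or felt. Rigid; always under 20 N.
- flux_cup: Bystander: small dark round cup, 28 mm wide, 17 mm high, on the bench beside the rest (on its left looking uphill). Origin at the centre of its underside.
- clear_pot: Bystander: flat clear-white pot with a lid, 47 mm wide, 16 mm high, on the bench beside the rest (on its left looking uphill, near the top end). Origin at the centre of its underside.
- pliers: Bystander: steel punch pliers, 72 x 146 x 10 mm, lying on the bench on the left of the rest looking uphill, beyond the cup. Origin at the centre of the underside.

How it is judged:
By the outcome, as a careful person would: the job done as asked, in the order asked, and still so for the second after the job is handed in, with the robot touching nothing.
It also fails if it takes over 59 s, if anything falls off the work surface, if the arm or the gripper's body presses on something with over 40 N, if the wrist force passes 120 N, or if a joint passes its speed limit or range.

## Working session

There is one attempt and no reset: what is moved stays moved. The work goes in short steps, Python scripts to look and compute and a tool call to move; the robot and the scene stay as the last step left them, time stands still between calls to the robot, and variables do not carry over. Pictures are saved under pics/ and viewed, and the job is handed in when it is done.

Besides the shell and the picture viewer there is one more tool, called after "Request:" as name(argument=value, ...), one argument or row to a line, values as JSON. arm_command: Moves the arm, as the interface text tells. Its arguments: {"type":"object","properties":{"targets":{"type":"array"},"squeeze":{"type":"number"}},"required":["targets"]}

```bash
mkdir -p pics; ls
python3 - <<'E'
from station import *
import cv2,numpy as np
s=get_state();print({k:np.round(v,3).tolist() for k,v in s.items()})
for n in ["scene","top"]:
    p,d=grab_frame(n);cv2.imwrite(f"pics/{n}0.png",p[:,:,::-1]);np.save(f"pics/{n}0.npy",d)
    c=camera_params(n);print(n,c)
E
```

```text
pics
{'t': 0.0, 'q': [-0.902, 0.359, 0.011, -0.0, -1.224, -0.288], 'qd': [-0.003, -0.0, 0.001, -0.0, 0.001, 0.001], 'joint_efforts': [0.0, -58.272, 29.305, 6.997, 0.007, -0.0], 'eef_pos': [0.251, -0.626, 0.404], 'ee_rot': [3.14, -0.0, -2.761], 'force': [0.966, -0.184, -0.749], 'moment': [0.05, 0.029, 0.015], 'width': 0.088}
scene {'mtx': array([[514.47183881,   0.        , 318.74784635],
       [  0.        , 514.47183881, 237.41766906],
       [  0.        ,   0.        ,   1.        ]]), 'eye': array([-0.101896  , -0.65045206,  0.41914717]), 'orientation': array([-2.00844102,  0.00899031, -0.97059878])}
top {'mtx': array([[578.43130767,   0.        , 323.70838089],
       [  0.        , 578.43130767, 235.00084455],
       [  0.        ,   0.        ,   1.        ]]), 'eye': array([ 0.41833327, -0.22209441,  1.05758152]), 'orientation': array([-3.04409334,  0.00812249, -1.54148707])}
```

View pics/scene0.png

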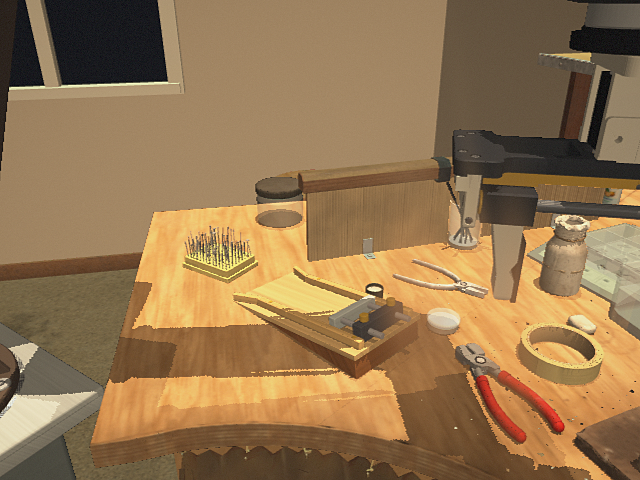

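View pics/top0.png

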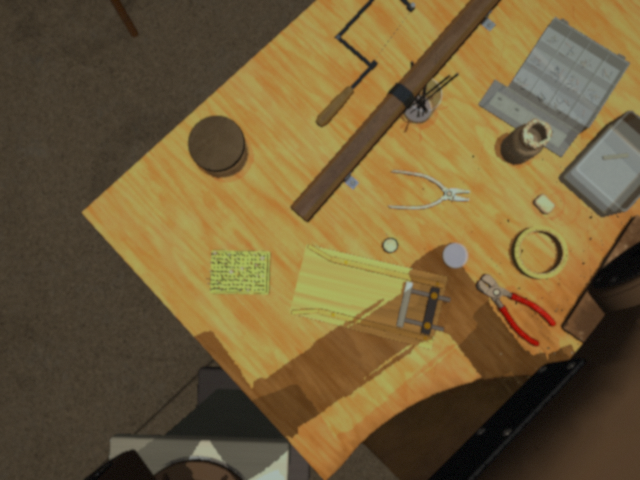

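```bash
cat > h.py <<'E'
import numpy as np,cv2
from scipy.spatial.transform import Rotation as R
def cam(c):
    return c["mtx"],np.array(c["eye"]),R.from_euler('xyz',c["orientation"]).as_matrix()
def ray(c,u,v):
    K,e,M=cam(c); return e,M@np.array([(u-K[0,2])/K[0,0],(v-K[1,2])/K[1,1],1.])
def atz(c,u,v,z):
    e,r=ray(c,u,v); return e+r*(z-e[2])/r[2]
def cloud(c,d):
    K,e,M=cam(c); v,u=np.mgrid[:480,:640]
    P=np.stack([(u-K[0,2])/K[0,0]*d,(v-K[1,2])/K[1,1]*d,d],-1)
    return P@M.T+e
def proj(c,P):
    K,e,M=cam(c); q=(np.asarray(P)-e)@M; q=q/q[...,2:]; return (q@K.T)[...,:2]
E
python3 - <<'E'
from station import *
from h import *
im=cv2.imread("pics/top0.png")
cv2.imwrite("pics/top0c.png",cv2.resize(im[230:350,190:350],None,fx=5,fy=5,interpolation=cv2.INTER_CUBIC))
cv2.imwrite("pics/top0d.png",cv2.resize(im[235:355,320:480],None,fx=5,fy=5,interpolation=cv2.INTER_CUBIC))
d=np.load("pics/top0.npy");c=camera_params("top");P=cloud(c,d)
for u,v in [(240,272),(225,260),(150,220),(280,350),(300,290),(340,290),(380,295),(404,305),(434,310),(390,245),(455,256),(218,140),(350,150)]: print(u,v,np.round(P[v,u],4))
E
```

```text
240 272 [ 0.4487 -0.0621  0.017 ]
225 260 [ 0.4677 -0.0406  0.0529]
150 220 [0.5401 0.1108 0.0006]
280 350 [ 0.3109 -0.1377 -0.0009]
300 290 [ 0.4197 -0.1703  0.0006]
340 290 [ 0.4218 -0.2428  0.0116]
380 295 [ 0.415  -0.3139  0.0228]
404 305 [ 0.399  -0.3536  0.0472]
434 310 [ 0.3923 -0.4033  0.0597]
390 245 [ 0.5055 -0.3311  0.0128]
455 256 [ 0.4886 -0.4477  0.0173]
218 140 [ 0.6742 -0.0233  0.077 ]
350 150 [ 0.6412 -0.2497  0.1636]
```

View pics/top0c.png

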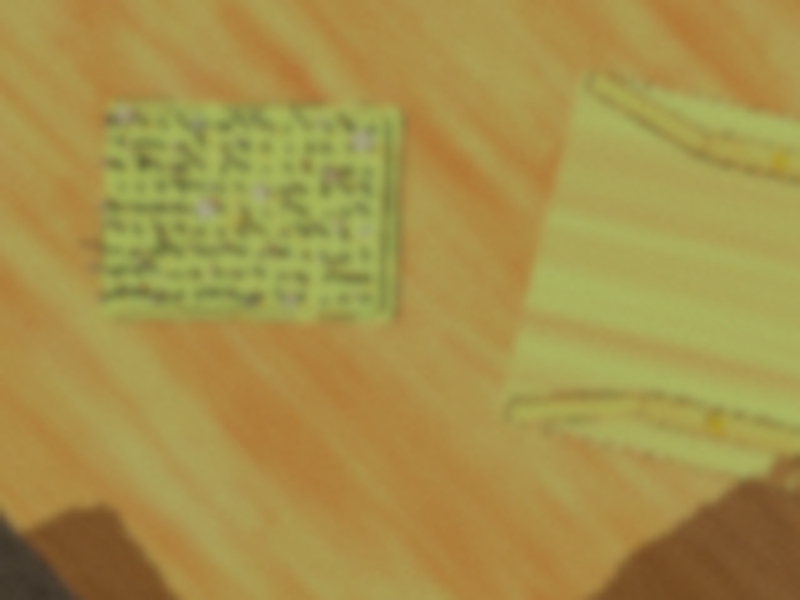

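View pics/top0d.png

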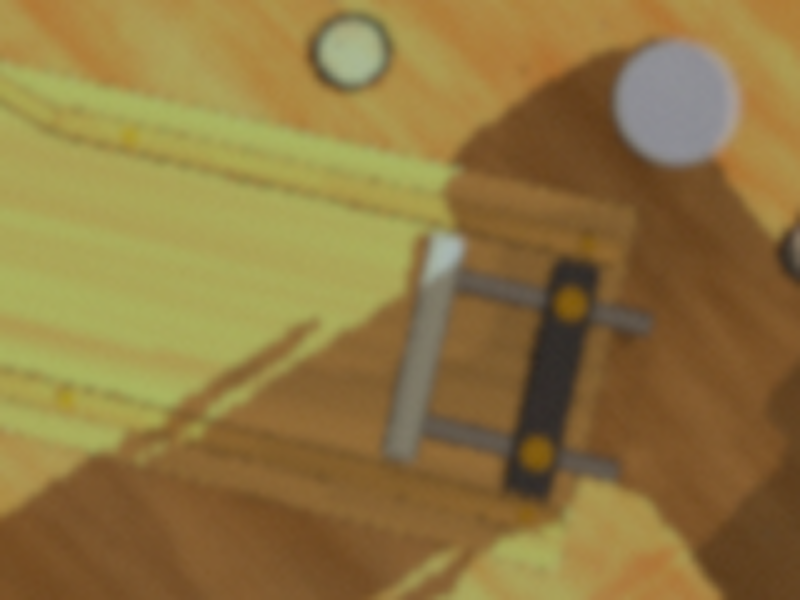

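```bash
cat >> h.py <<'E'
a8=np.deg2rad(8)
def ramp2w(p,pose):
    x,y,th=pose; c,s=np.cos(th),np.sin(th)
    q=np.asarray(p,float)
    return np.stack([x+c*q[...,0]-s*q[...,1],y+s*q[...,0]+c*q[...,1],q[...,2]],-1)
def deck(sx,y,n): # along-slope, lateral, normal -> ramp frame
    sx,y,n=np.broadcast_arrays(*map(np.float64,(sx,y,n)))
    return np.stack([sx*np.cos(a8)-n*np.sin(a8),y,sx*np.sin(a8)+n*np.cos(a8)],-1)
E
python3 - <<'E'
from station import *
from h import *
from scipy.optimize import least_squares
c=camera_params("top")
A=np.array([190,230.]);B=np.array([320,235.])
px=np.array([A+np.array([583,72])/5,A+np.array([507,418])/5,B+np.array([557,260])/5,B+np.array([505,490])/5])
pts=np.array([deck(0,.065,0),deck(0,-.065,0),deck(.235,.041,.024),deck(.235,-.041,.024)])
f=lambda p:(proj(c,ramp2w(pts,p))-px).ravel()
r=least_squares(f,[.42,-.17,-1.6]);print("ramp",r.x,r.fun.round(2))
bp=np.array([B+np.array([428,235])/5,B+np.array([385,455])/5])
g=lambda q:(proj(c,ramp2w(np.array([deck(.235+q[0],.04,.0225),deck(.235+q[0],-.04,.0225)]),r.x))-bp).ravel()
r2=least_squares(g,[-.045]);print("bar",r2.x,r2.fun.round(2))
# stand
sp=np.array([A+np.array([403,105])/5,A+np.array([397,321])/5])
w=[atz(c,*p,.008) for p in sp];print(w,np.linalg.norm(w[0]-w[1]))
w2=[atz(c,*(A+np.array(p)/5),.008) for p in [(108,103),(104,320)]];print(w2)
im=cv2.imread("pics/top0.png")
def ov(P,col):
    q=proj(c,P); 
    for i in range(len(q)): cv2.line(big,tuple(int(v) for v in (q[i]-[190,220])*2.7),tuple(int(v) for v in (q[(i+1)%len(q)]-[190,220])*2.7),col,1)
big=cv2.resize(im[220:370,190:480],None,fx=2.7,fy=2.7,interpolation=cv2.INTER_CUBIC)
ov(ramp2w(np.array([deck(0,.065,0),deck(.26,.065,0),deck(.26,-.065,0),deck(0,-.065,0)]),r.x),(0,0,255))
ov(ramp2w(np.array([deck(.053,.043,0),deck(.26,.043,0),deck(.26,-.043,0),deck(.053,-.043,0)]),r.x),(255,0,0))
e=.235+r2.x[0]
ov(ramp2w(np.array([deck(e,.04,.0225),deck(e+.012,.04,.0225),deck(e+.012,-.04,.0225),deck(e,-.04,.0225)]),r.x),(0,255,0))
# stand fit
m=(w[0]+w[1])/2; ax=w[0]-w[1]; ax/=np.linalg.norm(ax); 
lng=np.array([ax[1],-ax[0],0])  # toward -y
print("yaw long", np.arctan2(lng[1],lng[0]), "centre",m-lng*.054)
ce=m-lng*.054
ov(np.array([ce+lng*.054+ax*.04,ce+lng*.054-ax*.04,ce-lng*.054-ax*.04,ce-lng*.054+ax*.04]),(0,0,255))
cv2.imwrite("pics/ov0.png",big)
E
```

```text
ramp [ 0.43970064 -0.16698473 -1.77933149] [ 0.45 -0.   -1.42  0.24  0.5  -0.55  0.42  0.29]
bar [-0.04411838] [ 0.92 -0.87 -0.8   0.37]
[array([ 0.48870641, -0.11481663,  0.008     ]), array([ 0.41049394, -0.11563895,  0.008     ])] 0.07821679983153591
[array([ 0.4863455 , -0.00729091,  0.008     ]), array([ 0.40774211, -0.00963263,  0.008     ])]
yaw long -1.5602826968166854 centre [ 0.44903245 -0.06123077  0.008     ]
```

View pics/ov0.png

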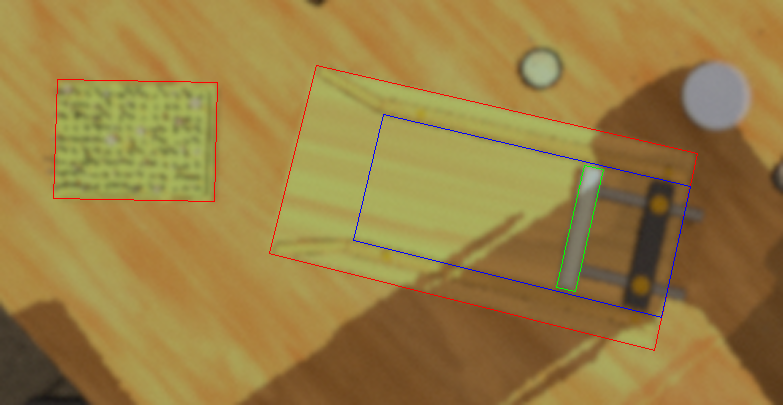

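```bash
cat >> h.py <<'E'
RP=(0.4397,-0.1670,-1.7793)
TILT=np.deg2rad(15)
def corner_w(x,y,n):
    """pusher contact corner: ramp horizontal x (m), lateral y, height n above bench/deck"""
    z=n+max(0,x)*np.tan(a8)
    return ramp2w(np.array([x,y,z]),RP)
def toolR(dy=0,tilt=TILT):
    th=RP[2]+dy; d=np.array([np.cos(th),np.sin(th),0]);l=np.array([-np.sin(th),np.cos(th),0]);Z=np.array([0,0,1.])
    return np.stack([d*np.cos(tilt)+Z*np.sin(tilt),-l,-Z*np.cos(tilt)+d*np.sin(tilt)],-1)
OFF=np.array([.0095,0,.178])
def tcp(x,y,n,dy=0,tilt=TILT): return corner_w(x,y,n)-toolR(dy,tilt)@OFF
def delta(s,x,y,n,dy=0,tilt=TILT):
    Rc=R.from_euler('xyz',s["ee_rot"]); Rt=R.from_matrix(toolR(dy,tilt))
    return (Rt*Rc.inv()).as_rotvec(),(tcp(x,y,n,dy,tilt)-s["eef_pos"])*1000
def where(s):
    Rc=R.from_euler('xyz',s["ee_rot"]).as_matrix(); C=np.array(s["eef_pos"])+Rc@OFF
    dx=C[:2]-np.array(RP[:2]);th=RP[2]
    return np.array([dx@[np.cos(th),np.sin(th)],dx@[-np.sin(th),np.cos(th)],C[2]])*1000, np.arctan2(Rc[1,0],Rc[0,0])-th
E
python3 - <<'E'
from station import *
from h import *
s=get_state()
for n in (.2,.014): 
    w,t=delta(s,-.195,-.013,n);print(w.round(4),t.round(1),tcp(-.195,-.013,n))
E
```

```text
[-0.2095  0.1742  0.976 ] [228.  707.  -34.3] [0.47878155 0.08051714 0.36947602]
[-0.2095  0.1742  0.976 ] [ 228.   707.  -220.3] [0.47878155 0.08051714 0.18347602]
```

Request:
arm_command(
  targets=[
    [[-0.0131,0.0109,0.061],[14.2,44.2,-2.1],0.7],
    [[-0.0131,0.0109,0.061],[14.2,44.2,-2.1],0.7],
    [[-0.0131,0.0109,0.061],[14.2,44.2,-2.1],0.7],
    [[-0.0131,0.0109,0.061],[14.2,44.2,-2.1],0.7],
    [[-0.0131,0.0109,0.061],[14.2,44.2,-2.1],0.7],
    [[-0.0131,0.0109,0.061],[14.2,44.2,-2.1],0.7],
    [[-0.0131,0.0109,0.061],[14.2,44.2,-2.1],0.7],
    [[-0.0131,0.0109,0.061],[14.2,44.2,-2.1],0.7],
  ],
)

```text
t: 0.9
eef_pos: [0.3644, -0.2713, 0.3877]
ee_rot: [-3.108, -0.131, -2.272]
force: [0.3, 0.3, 0.7]
width: 0.0299
```

Request:
arm_command(
  targets=[
    [[-0.0131,0.0109,0.061],[14.2,44.2,-2.1],0.7],
    [[-0.0131,0.0109,0.061],[14.2,44.2,-2.1],0.7],
    [[-0.0131,0.0109,0.061],[14.2,44.2,-2.1],0.7],
    [[-0.0131,0.0109,0.061],[14.2,44.2,-2.1],0.7],
    [[-0.0131,0.0109,0.061],[14.2,44.2,-2.1],0.7],
    [[-0.0131,0.0109,0.061],[14.2,44.2,-2.1],0.7],
    [[-0.0131,0.0109,0.061],[14.2,44.2,-2.1],0.7],
    [[-0.0131,0.0109,0.061],[14.2,44.2,-2.1],0.7],
  ],
)

```text
t: 1.7
eef_pos: [0.478, 0.0825, 0.371]
ee_rot: [-3.14, -0.262, -1.776]
force: [1.6, -1.2, 0.5]
width: 0.0265
```

Run:
```python
from station import *
from h import *
p,d=grab_frame("scene");cv2.imwrite("pics/scene1.png",p[:,:,::-1])
p,d=grab_frame("wrist");cv2.imwrite("pics/wrist1.png",p[:,:,::-1])
s=get_state()
print(s["t"],s["eef_pos"],s["force"],s["width"],where(s))
w,t=delta(s,-.195,-.013,.014);print(w.round(4),t.round(1))
```

```text
1.8 [0.47965936 0.08492605 0.3704252 ] [-0.71213269 -0.21374813  0.21035611] 0.02622139703654761 (array([-199.33918025,  -12.44383229,  201.00119141]), np.float64(0.006447337146668897))
[ 0.0012  0.0012 -0.0068] [  -0.9   -4.4 -186.9]
```

View pics/scene1.png

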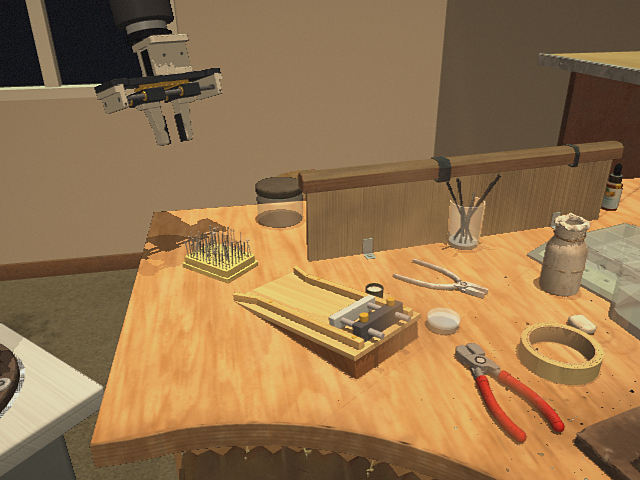

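View pics/wrist1.png

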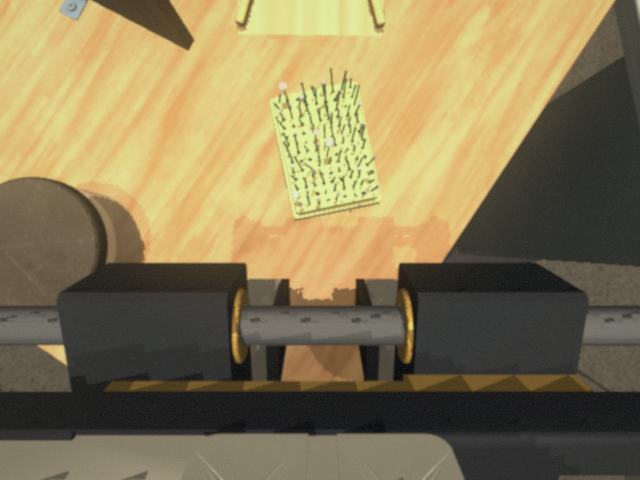

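Run:
```python
from station import *
from h import *
im=cv2.imread("pics/wrist1.png");cv2.imwrite("pics/w1c.png",cv2.resize(im[0:240,220:420],None,fx=2.5,fy=2.5,interpolation=cv2.INTER_CUBIC)[:600])
c=camera_params("wrist")
for u,v,z in [(296,218,.008),(381,205,.008),(238,33,0),(384,37,0)]:
    w=atz(c,u,v,z);dx=w[:2]-np.array(RP[:2]);th=RP[2]
    print(u,v,w.round(4),(dx@[np.cos(th),np.sin(th)]).round(4),(dx@[-np.sin(th),np.cos(th)]).round(4))
```

```text
296 218 [ 0.4846 -0.0096  0.008 ] -0.1632 0.0114
381 205 [ 0.4104 -0.0059  0.008 ] -0.1515 -0.062
238 33 [ 0.5027 -0.1818  0.    ] 0.0014 0.0647
384 37 [ 0.3763 -0.1522  0.    ] -0.0013 -0.0651
```

View pics/w1c.png

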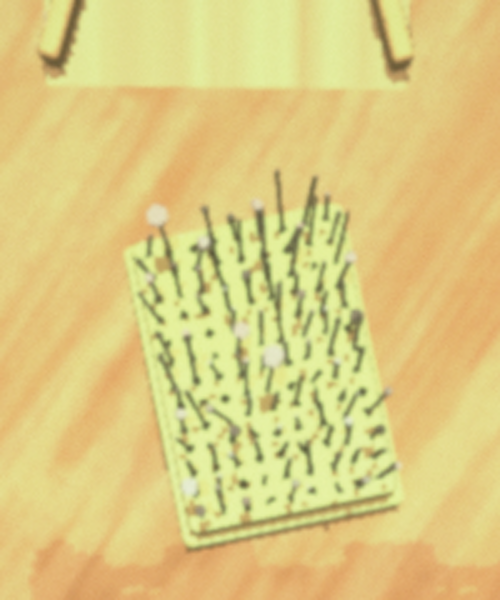

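Request:
arm_command(
  targets=[
    [[0,0,-0.006],[0,-1,-30],0.7],
    [[0,0,0],[0,-1,-40],0.7],
    [[0,0,0],[0,-1,-40],0.7],
    [[0,0,0],[0,-1,-40],0.7],
    [[0,0,0],[0,0,-20],0.7],
    [[0,0,0],[0,0,-12],0.7],
    [[0,0,0],[0,0,-4],0.7],
    [[0,0,0],[0,0,0],0.7],
  ],
)

```text
t: 2.6
eef_pos: [0.4779, 0.0763, 0.1847]
ee_rot: [-3.141, -0.263, -1.785]
force: [-0.2, -0.5, 0.1]
width: 0.0263
```

Run:
```python
from station import *
from h import *
s=get_state()
print(s["t"],s["eef_pos"],s["force"],s["width"],where(s))
```

```text
2.6 [0.47792194 0.07632893 0.18469625] [-0.17816739 -0.46005638  0.07976101] 0.02634144286510407 (array([-190.53623123,  -13.2154577 ,   15.28191109]), np.float64(-0.005858142682894529))
```

Request:
arm_command(
  targets=[
    [[0,0,0.005],[-1.2,-5.9,-1],0.7],
    [[0,0,0],[-1.2,-5.9,0],0.7],
    [[0,0,0],[-1.2,-5.9,0],0.7],
    [[0,0,0],[-1.2,-5.9,0],0.7],
    [[0,0,0],[-0.8,-3.9,0],0.7],
    [[0,0,0],[-0.8,-3.9,0],0.7],
    [[0,0,0],[-0.8,-3.9,0],0.7],
    [[0,0,0],[-0.8,-3.9,0],0.7],
  ],
)

```text
t: 3.4
eef_pos: [0.4704, 0.0374, 0.1843]
ee_rot: [-3.139, -0.261, -1.78]
force: [1.1, 1.3, 1.1]
width: 0.0263
```

Request:
arm_command(
  targets=[
    [[0,0,0],[-0.8,-3.9,0],0.7],
    [[0,0,0],[-0.8,-3.9,0],0.7],
    [[0,0,0],[-0.8,-3.9,0],0.7],
    [[0,0,0],[-0.8,-3.9,0],0.7],
    [[0,0,0],[0,0,0],0.7],
  ],
)

```text
t: 3.9
eef_pos: [0.4664, 0.0211, 0.1839]
ee_rot: [-3.141, -0.262, -1.781]
force: [-0.2, 0.3, 1.0]
width: 0.0262
```

Run:
```python
from station import *
from h import *
s=get_state()
print(s["t"],s["eef_pos"],s["force"],s["width"],where(s))
p,d=grab_frame("wrist");cv2.imwrite("pics/wrist2.png",p[:,:,::-1])
p,d=grab_frame("scene");cv2.imwrite("pics/scene2.png",cv2.resize(p[170:330,100:320,::-1],None,fx=3.5,fy=3.5))
```

```text
3.9 [0.46640939 0.02110485 0.18393729] [-0.16099354  0.32756646  0.9827763 ] 0.02624081084239047 (array([-134.19550491,  -12.76251916,   14.49978231]), np.float64(-0.0014282092721966677))
```

View pics/wrist2.png

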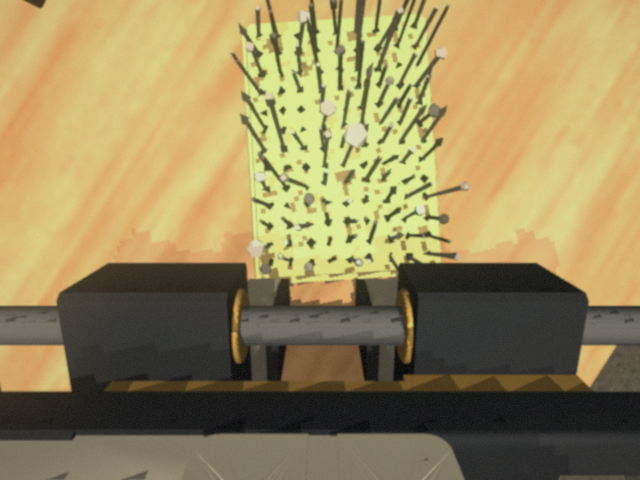

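View pics/scene2.png

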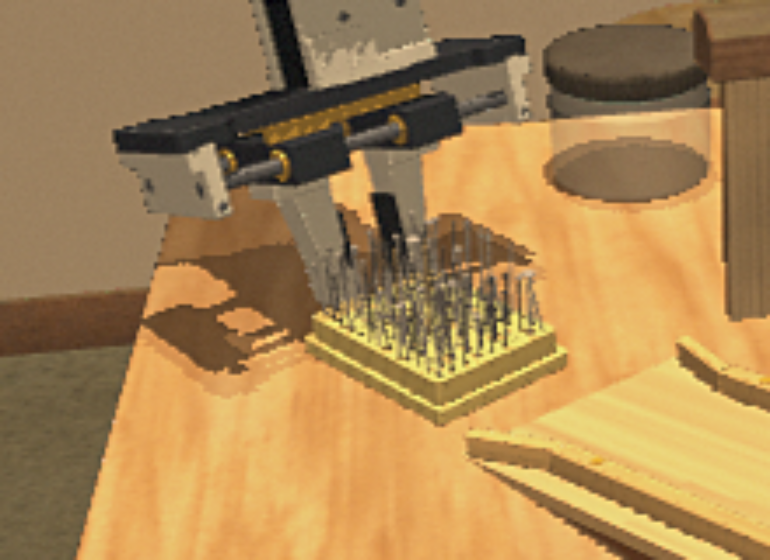

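Run:
```python
from station import *
from h import *
c=camera_params("wrist")
for u,v,z in [(244,28,.008),(252,150,.008),(258,270,.008),(440,262,.008),(433,60,.008)]:
    w=atz(c,u,v,z);dx=w[:2]-np.array(RP[:2]);th=RP[2]
    print(u,v,w.round(4),(dx@[np.cos(th),np.sin(th)]).round(4),(dx@[-np.sin(th),np.cos(th)]).round(4))
p,d=grab_frame("top");cv2.imwrite("pics/top2.png",cv2.resize(p[220:370,190:350,::-1],None,fx=4,fy=4))
im=cv2.imread("pics/wrist2.png");cv2.imwrite("pics/w2c.png",cv2.resize(im[0:290,210:480],None,fx=2,fy=2,interpolation=cv2.INTER_CUBIC))
```

```text
244 28 [ 0.4659 -0.1418  0.008 ] -0.0301 0.0204
252 150 [ 0.4732 -0.091   0.008 ] -0.0813 0.0171
258 270 [ 0.4811 -0.0416  0.008 ] -0.1313 0.0146
440 262 [ 0.4064 -0.0291  0.008 ] -0.1281 -0.0611
433 60 [ 0.3914 -0.1121  0.008 ] -0.0437 -0.0586
```

View pics/top2.png

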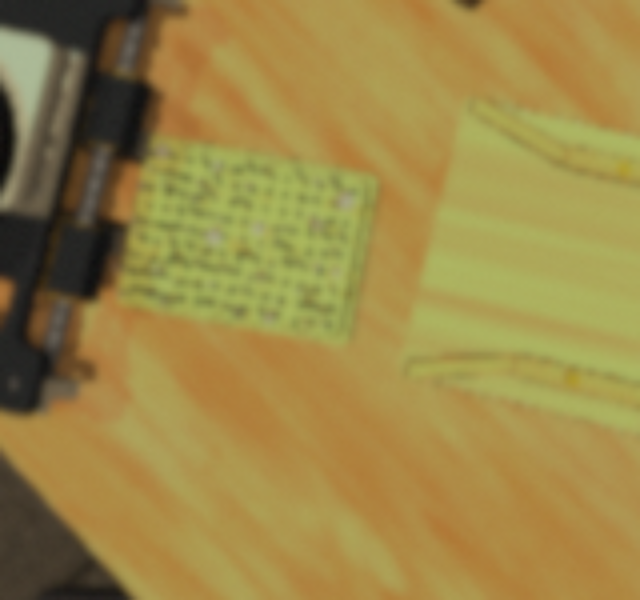

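View pics/w2c.png

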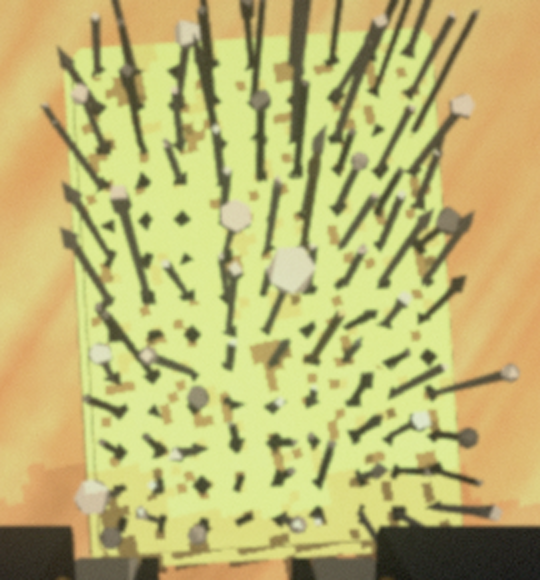

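Run:
```python
from station import *
from h import *
s=get_state()
for a in [(-.148,-.013,.014,0),(-.148,-.030,.014,.2),(-.136,-.028,.014,.2),(-.106,-.0145,.014,.2)]:
    w,t=delta(s,*a);print(a,w.round(4),t.round(1))
```

```text
(-0.148, -0.013, 0.014, 0) [0.0012 0.     0.0012] [ 2.7 13.2 -0.4]
(-0.148, -0.03, 0.014, 0.2) [1.200e-03 2.000e-04 2.012e-01] [-24.9  17.9  -0.4]
(-0.136, -0.028, 0.014, 0.2) [1.200e-03 2.000e-04 2.012e-01] [-25.4   5.8  -0.4]
(-0.106, -0.0145, 0.014, 0.2) [1.200e-03 2.000e-04 2.012e-01] [-18.4 -26.4  -0.4]
```

Request:
arm_command(
  targets=[
    [[0,0,0],[2.7,13.2,0],0.7],
    [[0,0,0.067],[-9.2,1.6,0],0.7],
    [[0,0,0.067],[-9.2,1.6,0],0.7],
    [[0,0,0.067],[-9.2,1.6,0],0.7],
    [[0,0,0],[-0.3,-6,0],0.7],
    [[0,0,0],[-0.2,-6,0],0.7],
    [[0,0,0],[0,0,0],0.7],
  ],
)

```text
t: 4.75
eef_pos: [0.4416, 0.0273, 0.184]
ee_rot: [-3.14, -0.262, -1.581]
force: [-0.7, -0.1, 0.3]
width: 0.0264
```

Request:
arm_command(
  targets=[
    [[0,0,0],[0.9,-4,0],0.7],
    [[0,0,0],[0.9,-4,0],0.7],
    [[0,0,0],[0.9,-4,0],0.7],
    [[0,0,0],[0.9,-4,0],0.7],
    [[0,0,0],[0.9,-4,0],0.7],
    [[0,0,0],[0,0,0],0.7],
  ],
)

```text
t: 5.35
eef_pos: [0.4459, 0.0072, 0.184]
ee_rot: [-3.141, -0.262, -1.58]
force: [0.0, -0.2, 0.5]
width: 0.0261
```

```bash
cat > look.py <<'E'
from station import *
from h import *
import sys
n=sys.argv[1]
s=get_state()
print(s["t"],np.round(s["force"],1),where(s))
p,d=grab_frame("wrist");cv2.imwrite(f"pics/w{n}.png",p[:,:,::-1])
p,d=grab_frame("top");cv2.imwrite(f"pics/t{n}.png",cv2.resize(p[225:375,190:390,::-1],None,fx=4,fy=4,interpolation=cv2.INTER_CUBIC))
E
cat > px.py <<'E'
from station import *
from h import *
import sys
c=camera_params(sys.argv[1])
th=RP[2]
for a in sys.argv[2:]:
    u,v,z=map(float,a.split(','))
    if sys.argv[1]=="top": u=u/4+190-.4;v=v/4+225-.4
    w=atz(c,u,v,z/1000);dx=w[:2]-np.array(RP[:2])
    print(a,"x %.1f y %.1f"%(1000*(dx@[np.cos(th),np.sin(th)]),1000*(dx@[-np.sin(th),np.cos(th)])))
E
python3 look.py 3
```

```text
5.35 [ 0.  -0.2  0.5] (array([-117.51376514,  -18.82370943,   14.55825101]), np.float64(0.19957581574674044))
```

View pics/w3.png

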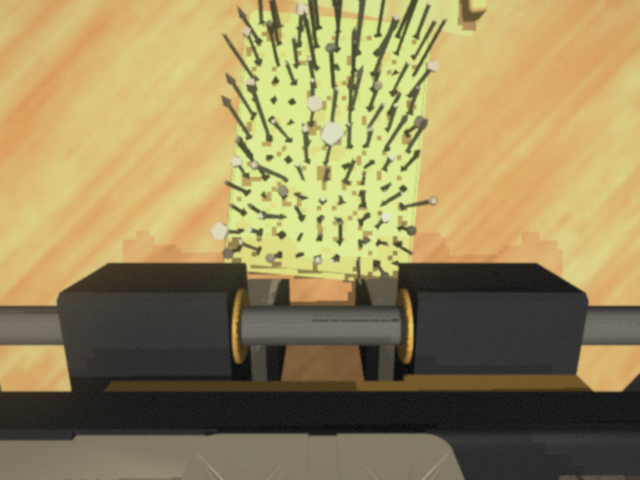

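View pics/t3.png

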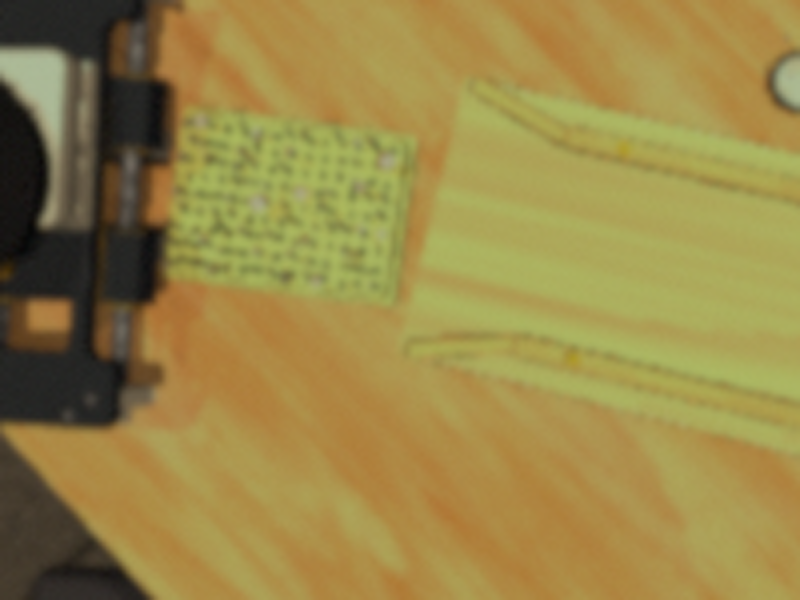

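```bash
python3 px.py top 417,133,8 399,304,8 470,78,0 405,350,0; python3 px.py wrist 228,262,8 246,8,8 413,250,8 433,65,8
```

```text
417,133,8 x -17.1 y 35.0
399,304,8 x -6.4 y -41.9
470,78,0 x -0.1 y 65.6
405,350,0 x 0.8 y -61.6
228,262,8 x -119.4 y 21.5
246,8,8 x -13.7 y 35.5
413,250,8 x -99.2 y -52.9
433,65,8 x -21.7 y -45.9
```

Request:
arm_command(
  targets=[
    [[0,0,0],[0.4,-4.8,0],0.7],
    [[0,0,0],[0.4,-4.8,0],0.7],
    [[0,0,0],[0.4,-4.8,0],0.7],
    [[0,0,0],[0.4,-4.8,0],0.7],
    [[0,0,0],[0.4,-4.8,0],0.7],
    [[0,0,0],[0.4,-4.8,0],0.7],
    [[0,0,0],[0,0,0],0.7],
  ],
)

```text
t: 6.15
eef_pos: [0.4481, -0.0218, 0.184]
ee_rot: [-3.141, -0.262, -1.58]
force: [-0.2, 0.2, 1.4]
width: 0.0261
```

```bash
python3 look.py 4
```

```text
6.15 [-0.2  0.2  1.4] (array([-89.55886396, -10.74997258,  14.55855806]), np.float64(0.19933320270671406))
```

View pics/w4.png

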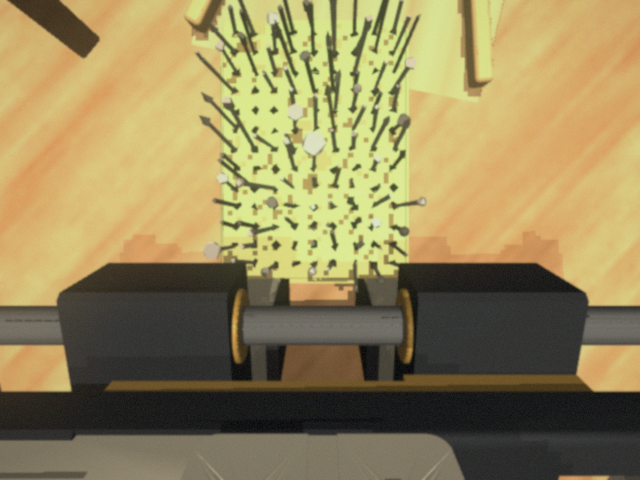

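View pics/t4.png

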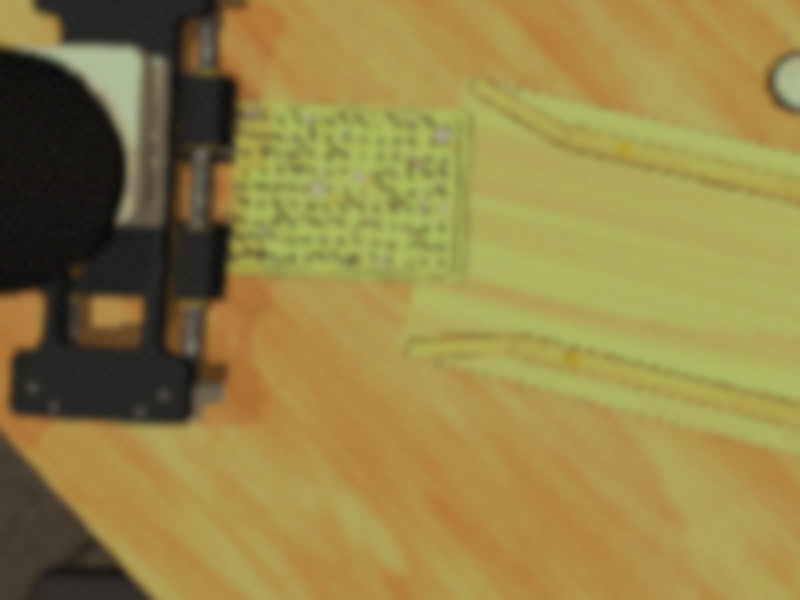

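```bash
python3 px.py top 472,107,9 462,278,10; python3 px.py wrist 221,250,8 221,40,8 408,250,8 409,50,8
```

```text
472,107,9 x 4.5 y 52.3
462,278,10 x 18.5 y -23.8
221,250,8 x -87.2 y 33.5
221,40,8 x -1.2 y 51.2
408,250,8 x -71.8 y -42.7
409,50,8 x 10.3 y -26.7
```

Run:
```python
from station import *
from h import *
s=get_state()
for a in [(-.068,-.005,.014,0.)]:
    w,t=delta(s,*a);print(a,w.round(4),t.round(1), t/8)
```

```text
(-0.068, -0.005, 0.014, 0.0) [ 0.0007  0.0006 -0.1997] [ 12.2 -23.9  -0.5] [ 1.52827371 -2.98935905 -0.05950121]
```

Request:
arm_command(
  targets=[
    [[0,0,-0.025],[1.5,-3,0],0.7],
    [[0,0,-0.025],[1.5,-3,0],0.7],
    [[0,0,-0.025],[1.5,-3,0],0.7],
    [[0,0,-0.025],[1.5,-3,0],0.7],
    [[0,0,-0.025],[1.5,-3,0],0.7],
    [[0,0,-0.025],[1.5,-3,0],0.7],
    [[0,0,-0.025],[1.5,-3,0],0.7],
    [[0,0,-0.025],[1.5,-3,0],0.7],
  ],
)

```text
t: 7.05
eef_pos: [0.4604, -0.0453, 0.184]
ee_rot: [-3.14, -0.262, -1.781]
force: [1.3, 2.2, 0.8]
width: 0.0262
```

```bash
python3 look.py 5
```

```text
7.05 [1.3 2.2 0.8] (array([-68.06560358,  -4.77446346,  14.56025408]), np.float64(-0.0020453715140791306))
```

View pics/w5.png

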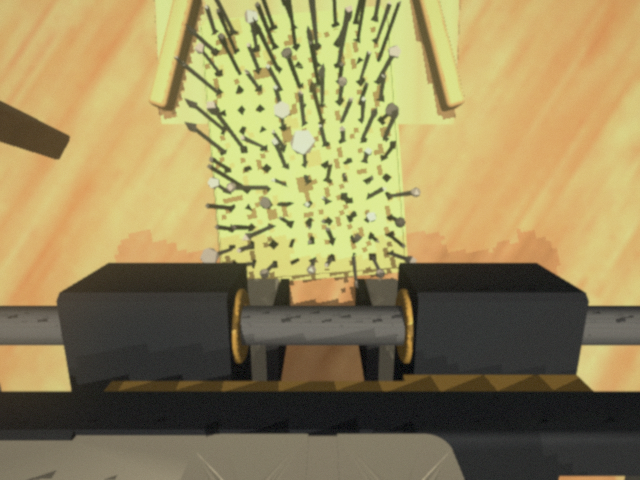

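View pics/t5.png

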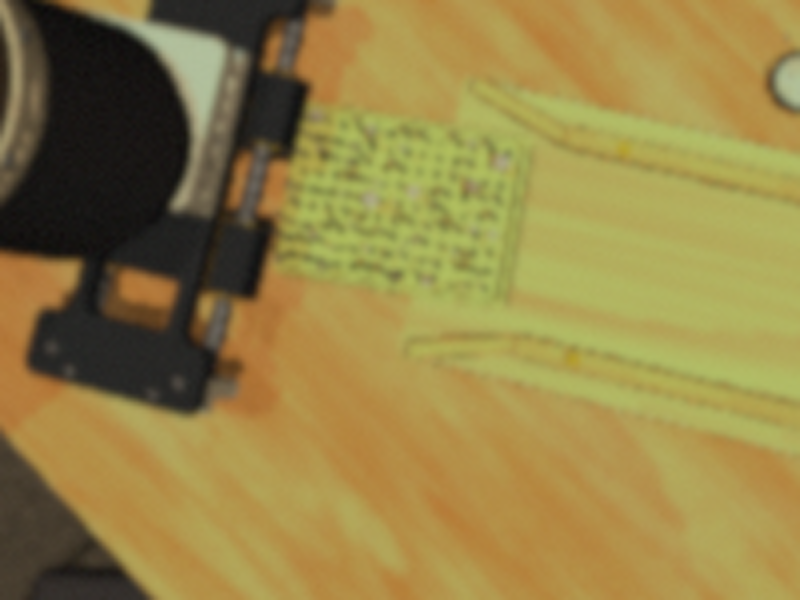

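```bash
python3 px.py top 531,139,13 510,303,13; python3 px.py wrist 216,255,8 208,125,11 407,250,8 400,120,11
```

```text
531,139,13 x 34.0 y 44.3
510,303,13 x 42.2 y -29.5
216,255,8 x -58.6 y 40.1
208,125,11 x -5.2 y 42.7
407,250,8 x -56.7 y -39.3
400,120,11 x -3.3 y -36.1
```

Request:
arm_command(
  targets=[
    [[0,0,-0.005],[-0.8,-2.9,0],0.7],
    [[0,0,-0.005],[-0.8,-2.9,0],0.7],
    [[0,0,-0.005],[-0.8,-2.9,0],0.7],
    [[0,0,-0.005],[-0.8,-2.9,0],0.7],
    [[0,0,-0.005],[-0.8,-2.9,0],0.7],
    [[0,0,-0.005],[-0.8,-2.9,0],0.7],
  ],
)

```text
t: 7.75
eef_pos: [0.4554, -0.0627, 0.1841]
ee_rot: [-3.14, -0.262, -1.81]
force: [0.2, 2.7, 0.1]
width: 0.0261
```

```bash
python3 look.py 6
```

```text
7.75 [0.2 2.7 0.1] (array([-50.04032621,  -7.6393803 ,  14.5968751 ]), np.float64(-0.030293388506685837))
```

View pics/w6.png

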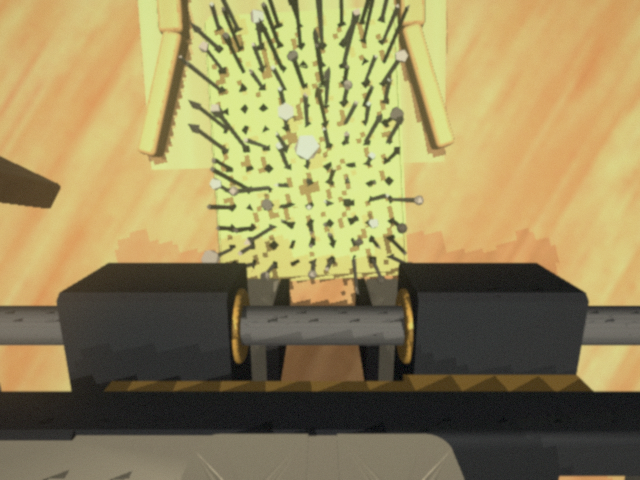

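View pics/t6.png

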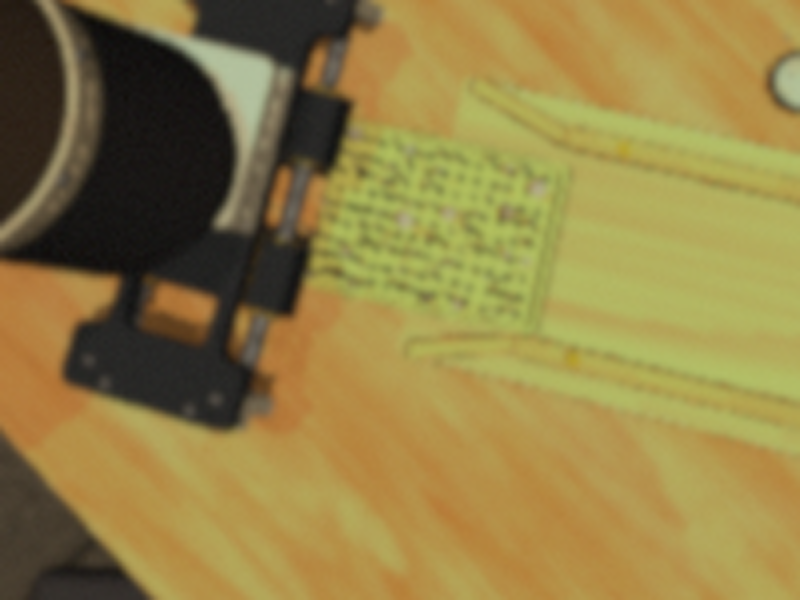

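```bash
python3 px.py top 570,164,16 542,329,16; python3 px.py wrist 217,255,8 209,165,11 407,250,8 403,160,11
```

```text
570,164,16 x 53.8 y 37.3
542,329,16 x 58.9 y -37.3
217,255,8 x -39.3 y 36.5
209,165,11 x -2.3 y 38.0
407,250,8 x -39.6 y -42.6
403,160,11 x -2.7 y -41.6
```

Request:
arm_command(
  targets=[
    [[0,0,0.005],[-0.7,-5,0],0.7],
    [[0,0,0.005],[-0.7,-5,0],0.7],
    [[0,0,0.005],[-0.7,-5,0],0.7],
    [[0,0,0.005],[-0.7,-5,0],0.7],
    [[0,0,0.005],[-0.7,-5,0],0.7],
    [[0,0,0.005],[-0.7,-5,0],0.7],
  ],
)

```text
t: 8.45
eef_pos: [0.4511, -0.093, 0.184]
ee_rot: [-3.14, -0.262, -1.779]
force: [0.4, 3.4, 1.8]
width: 0.026
```

```bash
python3 look.py 7
```

```text
8.45 [0.4 3.4 1.8] (array([-19.49162058,  -3.97243766,  14.58294769]), np.float64(0.0002672318700265297))
```

View pics/w7.png

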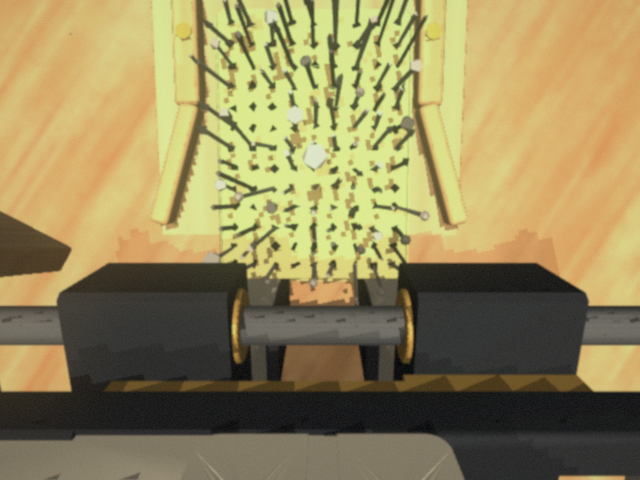

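View pics/t7.png

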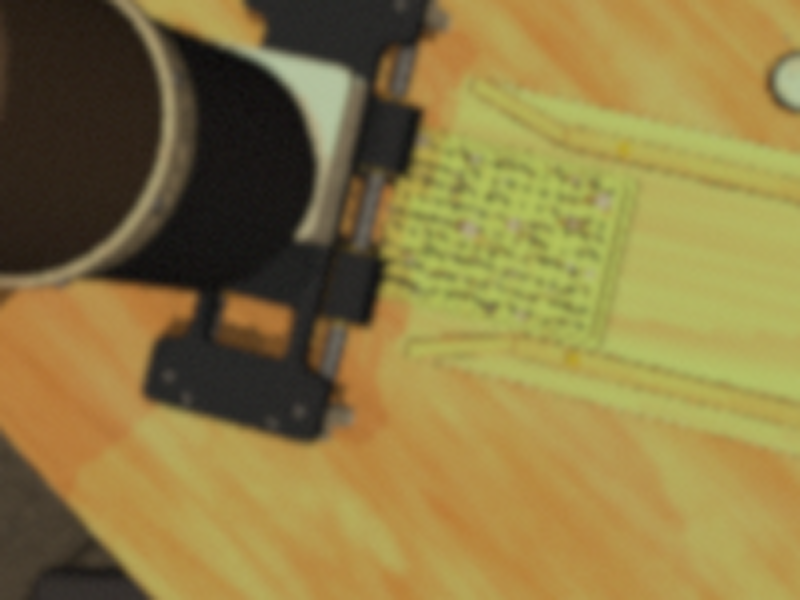

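Request:
arm_command(
  targets=[
    [[0,0,0],[-0.7,-4.7,0],0.7],
    [[0,0,0],[-0.7,-4.7,0],0.7],
    [[0,0,0],[-0.7,-4.7,0],0.7],
    [[0,0,0],[-0.8,-4.7,0],0.7],
    [[0,0,0],[-0.8,-4.7,0.2],0.7],
  ],
)

```text
t: 9.05
eef_pos: [0.4479, -0.1162, 0.1844]
ee_rot: [-3.14, -0.262, -1.779]
force: [0.7, 3.6, 1.6]
width: 0.0258
```

Request:
arm_command(
  targets=[
    [[0,0,0],[-0.9,-4.9,0.7],0.7],
    [[0,0,0],[-0.9,-4.9,0.7],0.7],
    [[0,0,0],[-1,-4.9,0.7],0.7],
    [[0,0,0],[-1,-4.9,0.7],0.7],
    [[0,0,0],[-1,-4.9,0.7],0.7],
    [[0,0,0],[-1,-4.9,0.7],0.7],
  ],
)

```text
t: 9.65
eef_pos: [0.4419, -0.1457, 0.1886]
ee_rot: [-3.14, -0.262, -1.779]
force: [0.6, 4.4, 1.4]
width: 0.0259
```

```bash
python3 look.py 8
```

```text
9.65 [0.6 4.4 1.4] (array([33.94065481, -1.98755553, 19.11215862]), np.float64(0.00019271275355192685))
```

View pics/w8.png

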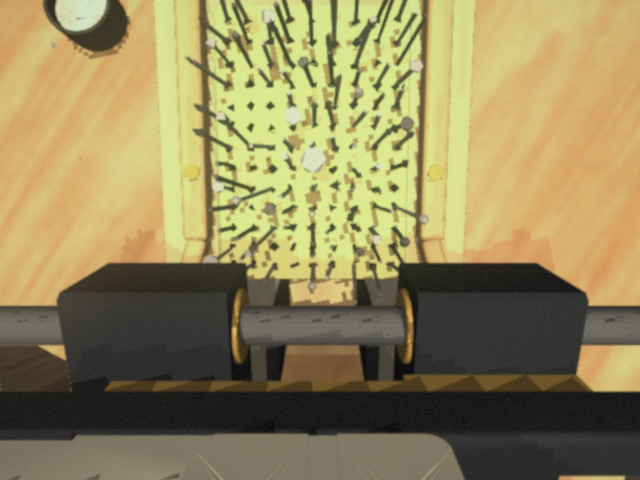

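View pics/t8.png

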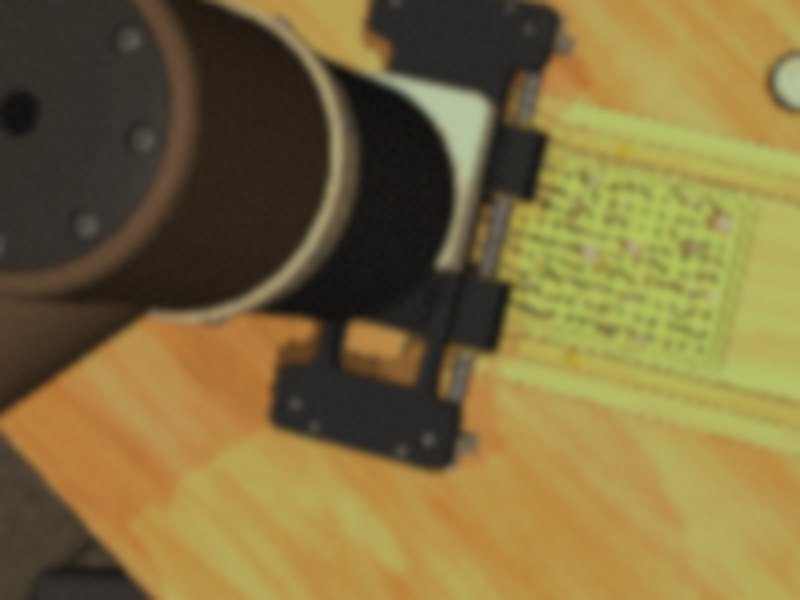

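Request:
arm_command(
  targets=[
    [[0,0,0],[-1,-4.9,0.7],0.7],
    [[0,0,0],[-1,-4.9,0.7],0.7],
    [[0,0,0],[-1,-4.9,0.7],0.7],
    [[0,0,0],[-1,-4.9,0.7],0.7],
    [[0,0,0],[-1,-4.9,0.7],0.7],
    [[0,0,0],[-0.6,-2.9,0.4],0.7],
    [[0,0,0],[-0.6,-2.9,0.4],0.7],
    [[0,0,0],[-0.6,-2.9,0.4],0.7],
  ],
)

```text
t: 10.55
eef_pos: [0.4349, -0.1788, 0.1932]
ee_rot: [-3.14, -0.262, -1.779]
force: [0.2, 1.0, -0.9]
width: 0.0262
```

Request:
arm_command(
  targets=[
    [[0,0,0],[-0.4,-2,0.3],0.7],
    [[0,0,0],[-0.4,-2,0.3],0.7],
    [[0,0,0],[-0.2,-1,0.1],0.7],
    [[0,0,0],[-0.2,-1,0.1],0.7],
    [[0,0,0],[0,0,0],0.7],
  ],
)

```text
t: 11.05
eef_pos: [0.4338, -0.1846, 0.194]
ee_rot: [-3.14, -0.262, -1.779]
force: [0.3, -0.9, -0.6]
width: 0.0263
```

```bash
python3 look.py 9
```

```text
11.05 [ 0.3 -0.9 -0.6] (array([73.72430006, -1.83947863, 24.52869636]), np.float64(0.00011608294105069916))
```

View pics/w9.png

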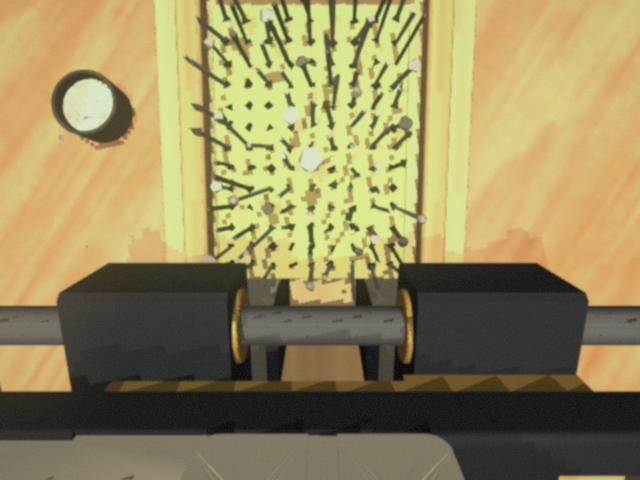

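Run:
```python
from station import *
from h import *
p,d=grab_frame("scene");cv2.imwrite("pics/s9.png",cv2.resize(p[210:390,220:440,::-1],None,fx=3.3,fy=3.3,interpolation=cv2.INTER_CUBIC))
```

```text
(no output)
```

View pics/s9.png

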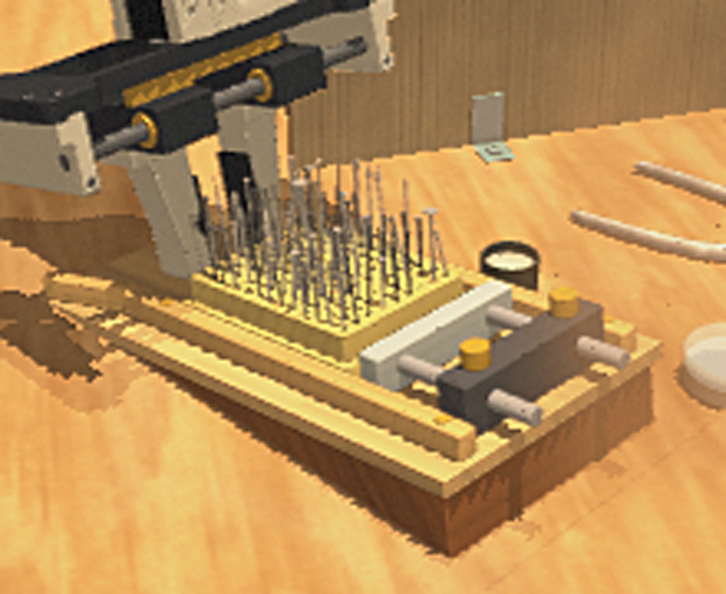

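Request:
arm_command(
  targets=[
    [[0,0,0],[-0.2,-1,0.1],0.7],
    [[0,0,0],[-0.2,-1,0.2],0.7],
    [[0,0,0],[-0.2,-1,0.1],0.7],
    [[0,0,0],[0,0,0],0.7],
  ],
)

```text
t: 11.6
eef_pos: [0.4333, -0.1876, 0.1944]
ee_rot: [-3.14, -0.262, -1.779]
force: [0.9, 0.2, -0.2]
width: 0.0262
```

Request:
arm_command(
  targets=[
    [[0,0,0],[-0.2,-1,0.1],0.7],
    [[0,0,0],[-0.2,-1,0.2],0.7],
    [[0,0,0],[0,0,0],0.7],
  ],
)

```text
t: 11.9
eef_pos: [0.4329, -0.1896, 0.1947]
ee_rot: [-3.14, -0.262, -1.779]
force: [0.4, 1.4, 0.7]
width: 0.0262
```

Request:
arm_command(
  targets=[
    [[0,0,0],[-0.2,-1,0.1],0.7],
    [[0,0,0],[-0.1,-0.5,0.1],0.7],
    [[0,0,0],[0,0,0],0.7],
  ],
)

```text
t: 12.2
eef_pos: [0.4326, -0.1911, 0.1949]
ee_rot: [-3.14, -0.262, -1.779]
force: [0.5, 1.9, 0.1]
width: 0.0265
```

Request:
arm_command(
  targets=[
    [[0,0,0],[-0.1,-0.5,0.1],0.7],
    [[0,0,0],[-0.1,-0.5,0.1],0.7],
    [[0,0,0],[0,0,0],0.7],
  ],
)

```text
t: 12.5
eef_pos: [0.4323, -0.1921, 0.1951]
ee_rot: [-3.14, -0.262, -1.779]
force: [1.6, 2.4, 1.0]
width: 0.0263
```

Request:
arm_command(
  targets=[
    [[0,0,0],[-0.1,-0.5,0.1],0.7],
    [[0,0,0],[-0.1,-0.5,0],0.7],
    [[0,0,0],[0,0,0],0.7],
  ],
)

```text
t: 12.8
eef_pos: [0.4321, -0.1931, 0.1952]
ee_rot: [-3.14, -0.262, -1.779]
force: [0.0, 3.5, -0.1]
width: 0.0264
```

Request:
arm_command(
  targets=[
    [[0,0,0],[-0.1,-0.5,0.1],0.7],
    [[0,0,0],[0,0,0],0.7],
  ],
)

```text
t: 13.0
eef_pos: [0.4322, -0.1934, 0.1953]
ee_rot: [-3.14, -0.261, -1.779]
force: [0.1, 5.0, 0.9]
width: 0.0264
```

Request:
arm_command(
  targets=[
    [[0,0,0],[-0.1,-0.5,0.1],0.7],
    [[0,0,0],[0,0,0],0.7],
  ],
)

```text
t: 13.2
eef_pos: [0.4322, -0.1936, 0.1953]
ee_rot: [-3.139, -0.261, -1.779]
force: [0.2, 8.9, 0.8]
width: 0.0263
```

Request:
arm_command(
  targets=[
    [[0,0,0],[-0.05,-0.25,0],0.7],
    [[0,0,0],[0,0,0],0.7],
  ],
)

```text
t: 13.4
eef_pos: [0.4322, -0.1937, 0.1953]
ee_rot: [-3.139, -0.261, -1.779]
force: [-0.9, 12.1, 2.6]
width: 0.0263
```

Run:
```python
from station import *
from h import *
f=[]
for i in range(2):
    p,d=grab_frame("scene" if i else "wrist"); s=get_state(); f.append(s["force"])
print(np.round(f,1),s["t"],where(s),s["joint_efforts"])
cv2.imwrite("pics/s10.png",cv2.resize(p[210:390,220:440,::-1],None,fx=3.3,fy=3.3,interpolation=cv2.INTER_CUBIC))
```

```text
[[-1.  12.3  2.4]
 [ 0.2 11.3  2.8]] 13.5 (array([82.67688847, -1.32705245, 25.76436842]), np.float64(0.0003687157287524112)) [ -4.87997174 -37.03567028  14.78674829   3.55784833  -2.34140284
   0.11744501]
```

View pics/s10.png

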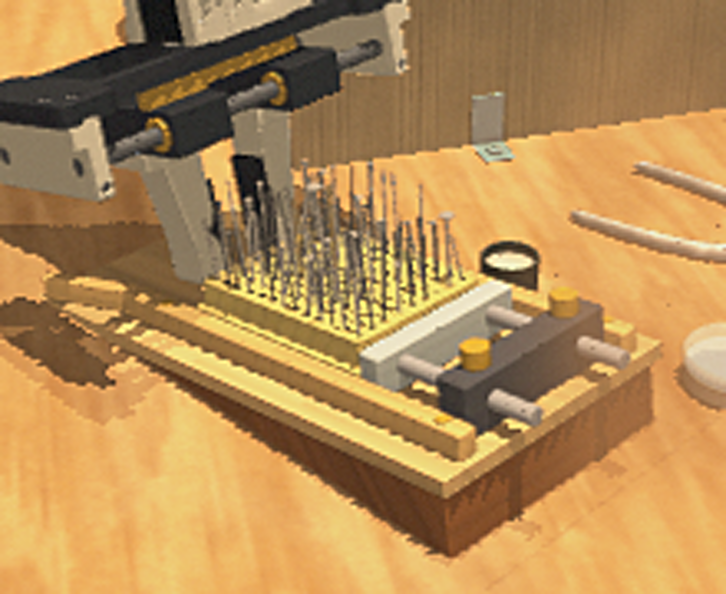

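Request:
arm_command(
  targets=[
    [[0,0,0],[0.2,1,-0.1],0.7],
    [[0,0,0],[0.4,2,-0.2],0.7],
    [[0,0,0],[1,5,-0.6],0.7],
    [[0,0,0],[2,10,0],0.7],
    [[0,0,0],[3,15,0],0.7],
    [[0,0,0],[4,20,10],0.7],
    [[0,0,0],[4,20,30],0.7],
    [[0,0,0],[0,20,40],0.7],
  ],
)

```text
t: 14.3
eef_pos: [0.446, -0.1, 0.274]
ee_rot: [3.138, -0.263, -1.778]
force: [1.1, -0.3, 0.5]
width: 0.0263
```

Request:
arm_command(
  targets=[
    [[0,0,0],[0,30,40],0.7],
    [[0,0,0],[0,30,30],0.7],
    [[0,0,0],[0,0,0],0.7],
  ],
)

```text
t: 14.6
eef_pos: [0.448, -0.038, 0.3488]
ee_rot: [-3.133, -0.258, -1.777]
force: [0.4, -0.3, -0.7]
width: 0.0262
```

```bash
python3 look.py 11
python3 - <<'E'
from station import *
from h import *
p,d=grab_frame("scene");cv2.imwrite("pics/s11.png",cv2.resize(p[210:390,220:440,::-1],None,fx=3.3,fy=3.3,interpolation=cv2.INTER_CUBIC))
p,d=grab_frame("top");cv2.imwrite("pics/t11b.png",cv2.resize(p[230:355,330:490,::-1],None,fx=4.8,fy=4.8,interpolation=cv2.INTER_CUBIC))
E
```

```text
14.6 [ 0.4 -0.3 -0.7] (array([-73.43266474, -16.92340847, 179.081492  ]), np.float64(0.002128862956411126))
```

View pics/s11.png

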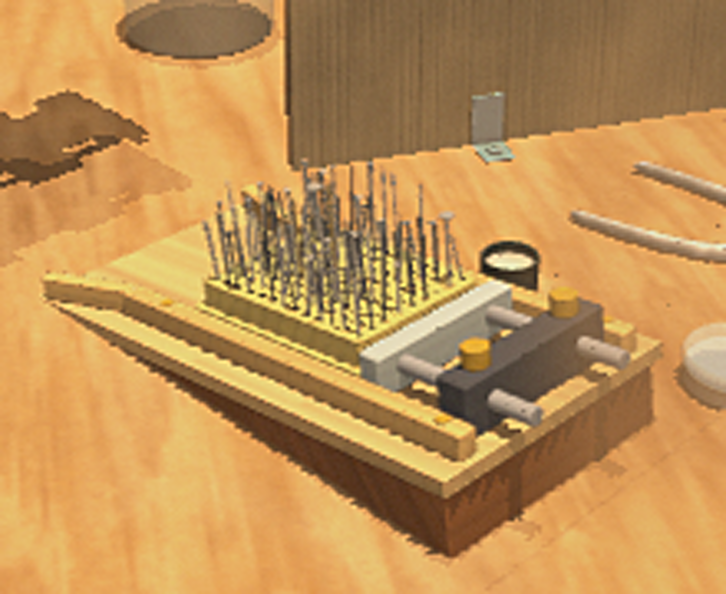

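View pics/t11b.png

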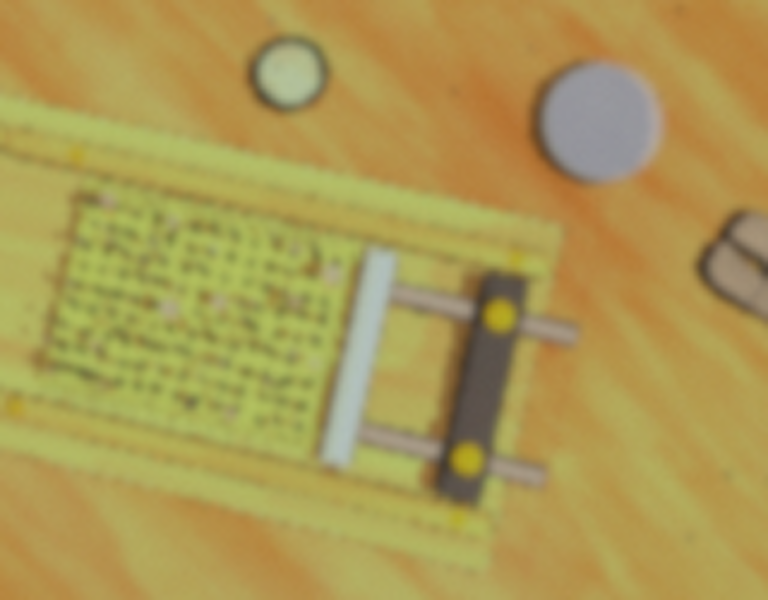

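View pics/w11.png

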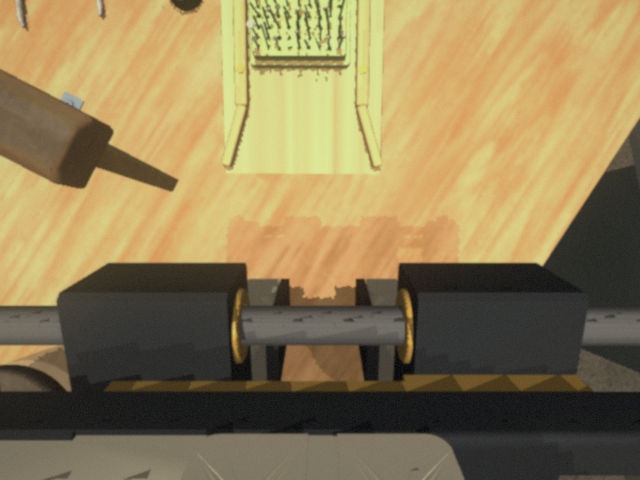

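Run:
```python
import cv2,numpy as np
a=cv2.imread("pics/s10.png");b=cv2.imread("pics/s11.png")
A=a[280:360,250:480,0].astype(np.float32);B=b[280:360,250:480,0].astype(np.float32)
print(cv2.phaseCorrelate(A,B))
im=cv2.imread("pics/w11.png");cv2.imwrite("pics/w11c.png",cv2.resize(im[0:190,210:400],None,fx=3.1,fy=3.1,interpolation=cv2.INTER_CUBIC))
cv2.imwrite("pics/s11c.png",cv2.resize(b[230:420,150:540],None,fx=2,fy=2,interpolation=cv2.INTER_CUBIC))
```

```text
((-0.01240215754542362, 0.03408775985069212), 0.9347328971823057)
```

View pics/w11c.png

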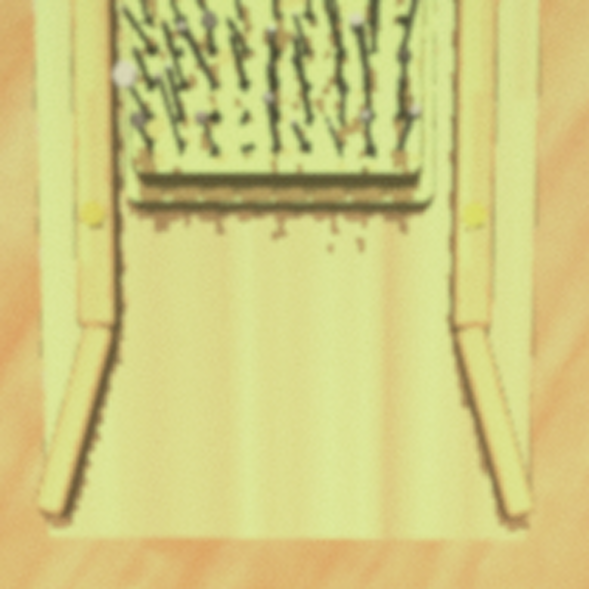

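View pics/s11c.png

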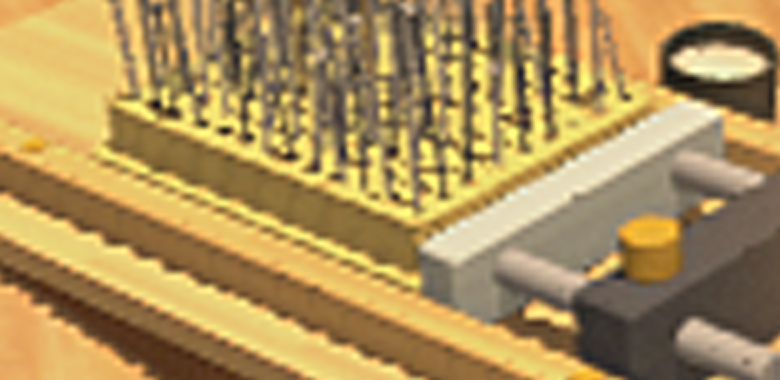

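```bash
python3 -c "
from station import *
print(job_done())"
```

```text
the job is handed in; nothing more can be done
None
```

The bur stand is on the slope against the aluminium bar, square and with the gripper clear of it. I handed the job in at about 15 s, well under the 59 s limit.

- **Getting it in:** I pushed the stand's end with the two half-closed fingers to straighten it. The first straightening push moved it about 8 mm to the right. I corrected that with two angled pushes before it entered the guides, then slid it up the slope without lifting.
- **Pressing home:** I advanced in small steps of 0.25 to 0.5 mm. The wrist force settled at about 11.5–12.3 N. Less sliding friction, that is roughly 10 N on the bar. The force on the stop itself cannot be read directly, so that last figure is an estimate. No reading came near 20 N.
- **Last checks:** Comparing pictures from before and after letting go showed no movement of the stand (under 0.1 pixel). Its rear edge runs parallel to the foot of the rest, and no gap shows at the bar. The cup and pot look undisturbed in the final pictures, which show only part of the pliers. The gripper stayed well away from all three.

No check failed or disagreed.

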